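# Stack rinsed test coupons on the drip tray with spacer sticks from the drawer

### The job

Stack all the brass test coupons in one pile on the drip tray to dry: the first one across the tray's two blue ribs, and each further one on two of the white spacer sticks from the drawer, so that air gets round every face. Keep the coupons centred over and in line with the tray, and lay the sticks square across the coupon below, straight above the ribs. Leave sticks that are not needed in the drawer, finish with the drawer fully shut, and do not disturb the cup, bottle, ring clamp or spanner.

Things in the scene. Friction and masses are not known exactly. Their poses are not given: they have to be found in the camera images.
- coupon1: Flat brass test coupon (bar) with a black hang hole near one end, 140 (its x) x 44 (its y) x 12 mm (its z), about 0.62 kg. Origin at its middle. It starts lying flat on the bench. Coupons are alike, either end and either face will do; one of the three may be absent (None).
- coupon2: Flat brass test coupon (bar) with a black hang hole near one end, 140 (its x) x 44 (its y) x 12 mm (its z), about 0.62 kg. Origin at its middle. It starts lying flat on the bench. Coupons are alike, either end and either face will do; one of the three may be absent (None).
- coupon3: Flat brass test coupon (bar) with a black hang hole near one end, 140 (its x) x 44 (its y) x 12 mm (its z), about 0.62 kg. Origin at its middle. It starts lying flat on the bench. Coupons are alike, either end and either face will do; one of the three may be absent (None).
- stick1: White plastic spacer stick, 110 (its x) x 14 x 14 mm, 47 g. Origin at its middle. Four alike; they start flat, side by side in the drawer's front compartment, about 52 mm apart, lengthwise along the slide. The drawer must be about 150 mm out for a gripper to have room over them.
- stick2: White plastic spacer stick, 110 (its x) x 14 x 14 mm, 47 g. Origin at its middle. Four alike; they start flat, side by side in the drawer's front compartment, about 52 mm apart, lengthwise along the slide. The drawer must be about 150 mm out for a gripper to have room over them.
- stick3: White plastic spacer stick, 110 (its x) x 14 x 14 mm, 47 g. Origin at its middle. Four alike; they start flat, side by side in the drawer's front compartment, about 52 mm apart, lengthwise along the slide. The drawer must be about 150 mm out for a gripper to have room over them.
- stick4: White plastic spacer stick, 110 (its x) x 14 x 14 mm, 47 g. Origin at its middle. Four alike; they start flat, side by side in the drawer's front compartment, about 52 mm apart, lengthwise along the slide. The drawer must be about 150 mm out for a gripper to have room over them.
- tray: Shallow aluminium drip tray fixed to the bench, 170 (its x) x 130 mm (its y); origin at the centre of its underside, on the bench. Floor 3 mm thick, rim 8 mm high. Two blue ribs run across it along its y, 10 mm wide, 124 mm long, centred at x = -48 and +48 mm, tops 14 mm above the bench. Coupons lie along its x, sticks along its y, at x = -48 and +48 mm.
- unit: Fixed low grey steel drawer unit on the bench, 300 (its x) x 290 (its y) x 100 mm high, with one drawer. Origin at the centre of its underside; the blue drawer front looks to its -x and stands 150 mm from the origin when shut.
- drawer (a joint): How far the drawer is out (m): 0 shut, 0.19 fully out; it slides along the unit's -x. Friction about 1.5 N; it stays where it is left. It may start a little ajar.
- drawer_handle (a point): Middle of the drawer's bar handle: a level round bar 11 mm thick and 130 mm long along the unit's y, 35 mm out from the drawer front and 68 mm above the bench; free above and below. Its x axis points from the handle towards the unit (shutting direction).
- drawer_front (a point): Centre of the floor of the drawer's front compartment, moving with the drawer, 17 mm above the bench. Compartment 150 mm along x and 258 mm along y; side walls rise 40 mm above this floor, the rear divider 28 mm, the drawer front 74 mm. Axes as the unit's.
- cup: Bystander: open steel cup, 96 mm across, 100 mm high, origin at the centre of its underside. Leave it.
- flask: Bystander: white plastic bottle with a blue cap, 60 mm across, 150 mm high, origin at the centre of its underside. Leave it.
- clamp: Bystander: flat steel ring clamp, 100 mm across, 22 mm high, origin at the centre of its underside. Leave it.
- spanner: Bystander: steel spanner 180 mm long, lying flat. Leave it.

How it is judged:
On the way, in this order (a step that is already met when the one before it is completed fails the run):
1. the drawer is pulled open, at least 90 mm out (value of joint drawer above 0.09 m), for 0.1 s.
2. all coupons lie in the pile on the tray, the lowest on the ribs and each further one on two sticks (horizontal distance between each of coupon1, coupon2, coupon3 and tray below 0.015 m and angle between the x axis of each of coupon1, coupon2, coupon3 and the x axis of tray, either way round below 0.12 rad and angle between the z axis of each of coupon1, coupon2, coupon3 and the z axis of tray, either way round below 0.05 rad and linear speed of each of coupon1, coupon2, coupon3 below 0.02 m/s and (height (world z) of coupon1 between 0.015 and 0.025 m or height (world z) of coupon1 between 0.041 and 0.051 m or height (world z) of coupon1 between 0.067 and 0.077 m) and (height (world z) of coupon2 between 0.015 and 0.025 m or height (world z) of coupon2 between 0.041 and 0.051 m or height (world z) of coupon2 between 0.067 and 0.077 m) and (height (world z) of coupon3 between 0.015 and 0.025 m or height (world z) of coupon3 between 0.041 and 0.051 m or height (world z) of coupon3 between 0.067 and 0.077 m)), for 0.3 s.
At the end, for the whole second after the job is handed in: Coupons piled level at rest within 15 mm, 0.12 rad of the tray centre and axis, lowest on the ribs, others each on two sticks; sticks within 14 mm of above their rib, 20 mm sideways, 0.15 rad of square; spare sticks in the drawer front compartment; drawer shut to 7 mm (all of step 2 and ((x of stick1 in the frame of drawer_front between -0.076 and 0.076 m and y of stick1 in the frame of drawer_front between -0.135 and 0.135 m and z of stick1 in the frame of drawer_front between -0.001 and 0.035 m) or (x of stick1 in the frame of tray between -0.062 and -0.034 m and y of stick1 in the frame of tray between -0.02 and 0.02 m and height (world z) of stick1 between 0.028 and 0.038 m and angle between the x axis of stick1 and the y axis of tray, either way round below 0.15 rad) or (x of stick1 in the frame of tray between -0.062 and -0.034 m and y of stick1 in the frame of tray between -0.02 and 0.02 m and height (world z) of stick1 between 0.054 and 0.064 m and angle between the x axis of stick1 and the y axis of tray, either way round below 0.15 rad and height (world z) of any of coupon1, coupon2, coupon3 above 0.067 m) or (x of stick1 in the frame of tray between 0.034 and 0.062 m and y of stick1 in the frame of tray between -0.02 and 0.02 m and height (world z) of stick1 between 0.028 and 0.038 m and angle between the x axis of stick1 and the y axis of tray, either way round below 0.15 rad) or (x of stick1 in the frame of tray between 0.034 and 0.062 m and y of stick1 in the frame of tray between -0.02 and 0.02 m and height (world z) of stick1 between 0.054 and 0.064 m and angle between the x axis of stick1 and the y axis of tray, either way round below 0.15 rad and height (world z) of any of coupon1, coupon2, coupon3 above 0.067 m)) and ((x of stick2 in the frame of drawer_front between -0.076 and 0.076 m and y of stick2 in the frame of drawer_front between -0.135 and 0.135 m and z of stick2 in the frame of drawer_front between -0.001 and 0.035 m) or (x of stick2 in the frame of tray between -0.062 and -0.034 m and y of stick2 in the frame of tray between -0.02 and 0.02 m and height (world z) of stick2 between 0.028 and 0.038 m and angle between the x axis of stick2 and the y axis of tray, either way round below 0.15 rad) or (x of stick2 in the frame of tray between -0.062 and -0.034 m and y of stick2 in the frame of tray between -0.02 and 0.02 m and height (world z) of stick2 between 0.054 and 0.064 m and angle between the x axis of stick2 and the y axis of tray, either way round below 0.15 rad and height (world z) of any of coupon1, coupon2, coupon3 above 0.067 m) or (x of stick2 in the frame of tray between 0.034 and 0.062 m and y of stick2 in the frame of tray between -0.02 and 0.02 m and height (world z) of stick2 between 0.028 and 0.038 m and angle between the x axis of stick2 and the y axis of tray, either way round below 0.15 rad) or (x of stick2 in the frame of tray between 0.034 and 0.062 m and y of stick2 in the frame of tray between -0.02 and 0.02 m and height (world z) of stick2 between 0.054 and 0.064 m and angle between the x axis of stick2 and the y axis of tray, either way round below 0.15 rad and height (world z) of any of coupon1, coupon2, coupon3 above 0.067 m)) and ((x of stick3 in the frame of drawer_front between -0.076 and 0.076 m and y of stick3 in the frame of drawer_front between -0.135 and 0.135 m and z of stick3 in the frame of drawer_front between -0.001 and 0.035 m) or (x of stick3 in the frame of tray between -0.062 and -0.034 m and y of stick3 in the frame of tray between -0.02 and 0.02 m and height (world z) of stick3 between 0.028 and 0.038 m and angle between the x axis of stick3 and the y axis of tray, either way round below 0.15 rad) or (x of stick3 in the frame of tray between -0.062 and -0.034 m and y of stick3 in the frame of tray between -0.02 and 0.02 m and height (world z) of stick3 between 0.054 and 0.064 m and angle between the x axis of stick3 and the y axis of tray, either way round below 0.15 rad and height (world z) of any of coupon1, coupon2, coupon3 above 0.067 m) or (x of stick3 in the frame of tray between 0.034 and 0.062 m and y of stick3 in the frame of tray between -0.02 and 0.02 m and height (world z) of stick3 between 0.028 and 0.038 m and angle between the x axis of stick3 and the y axis of tray, either way round below 0.15 rad) or (x of stick3 in the frame of tray between 0.034 and 0.062 m and y of stick3 in the frame of tray between -0.02 and 0.02 m and height (world z) of stick3 between 0.054 and 0.064 m and angle between the x axis of stick3 and the y axis of tray, either way round below 0.15 rad and height (world z) of any of coupon1, coupon2, coupon3 above 0.067 m)) and ((x of stick4 in the frame of drawer_front between -0.076 and 0.076 m and y of stick4 in the frame of drawer_front between -0.135 and 0.135 m and z of stick4 in the frame of drawer_front between -0.001 and 0.035 m) or (x of stick4 in the frame of tray between -0.062 and -0.034 m and y of stick4 in the frame of tray between -0.02 and 0.02 m and height (world z) of stick4 between 0.028 and 0.038 m and angle between the x axis of stick4 and the y axis of tray, either way round below 0.15 rad) or (x of stick4 in the frame of tray between -0.062 and -0.034 m and y of stick4 in the frame of tray between -0.02 and 0.02 m and height (world z) of stick4 between 0.054 and 0.064 m and angle between the x axis of stick4 and the y axis of tray, either way round below 0.15 rad and height (world z) of any of coupon1, coupon2, coupon3 above 0.067 m) or (x of stick4 in the frame of tray between 0.034 and 0.062 m and y of stick4 in the frame of tray between -0.02 and 0.02 m and height (world z) of stick4 between 0.028 and 0.038 m and angle between the x axis of stick4 and the y axis of tray, either way round below 0.15 rad) or (x of stick4 in the frame of tray between 0.034 and 0.062 m and y of stick4 in the frame of tray between -0.02 and 0.02 m and height (world z) of stick4 between 0.054 and 0.064 m and angle between the x axis of stick4 and the y axis of tray, either way round below 0.15 rad and height (world z) of any of coupon1, coupon2, coupon3 above 0.067 m)) and value of joint drawer below 0.007 m); the robot touches nothing.
It fails at once if the steel cup is disturbed (moved more than 25 mm) (distance of cup from where it was at the start of the episode above 0.025 m).
It fails at once if the white bottle is disturbed (moved more than 25 mm) (distance of flask from where it was at the start of the episode above 0.025 m).
It fails at once if the ring clamp is disturbed (moved more than 25 mm) (distance of clamp from where it was at the start of the episode above 0.025 m).
It fails at once if the spanner is disturbed (moved more than 25 mm) (distance of spanner from where it was at the start of the episode above 0.025 m).
Of coupon1, coupon2, coupon3 only 2 to 3 are there at a start; the rules pass over those that are not, and their reading is None.
At some moment in a run one of coupon1, coupon2, coupon3 may be knocked a few centimetres aside while the robot is not near it.
Once in a run the grip may slacken for a moment while it holds something.
It also fails if it takes over 210 s, if anything falls off the work surface, if the arm or the gripper's body presses on something with over 40 N, if the wrist force passes 120 N, or if a joint passes its speed limit or range.

### The arm

A 6-joint arm with a two-finger parallel gripper is mounted at the origin on the work surface. World frame = base frame: x ahead of the robot, y to its left, z up, the work surface at z = 0. Lengths are in m, angles in rad, forces in N, time in s.
With the tool pointing down it reaches from about 0.3 to 0.775 m from the base axis. Payload 14.6 kg.
Tool frame: the origin (TCP) lies at the very end of the fingers, on their centre line; the grasp point (between the pads) lies 19 mm behind it; y points along the fingers, z is the direction in which the jaws open and shut, and the axes are right-handed (so a half turn about y gives the same grasp; the last joint's range is limited). The gripper opens to 94 mm and grips with 3 to 60 N. Pads are 16 mm wide; open, the fingers measure 119 mm over their backs; the gripper's body (75 mm by 177 mm) begins 78 mm behind the grasp point.
Start: joints at [-1.182, 0.3, 1.521, -0, 1.321, -0.067], TCP at [0.242, -0.494, 0.205] pointing down, gripper open.
Joint ranges: [-3.03, 3.03], [-0.79, 2.21], [0.23, 2.52], [-1.04, 4.18], [0, 3.07], [-2.55, 2.55]. Speed limits (rad/s): [2.22, 2.22, 2.57, 3.14, 3.14, 3.14].

### API

Orientations are given as [roll, pitch, yaw] about the fixed x, y, z axes, in that order (R = Rz(yaw) Ry(pitch) Rx(roll)).
In Python, from station import get_obs, camera, hand_in, masks_of gives the robot as it stands.
- The arm moves only by the shell command python3 -m jog 'ROWS' [FORCE]. ROWS is text: rows parted by semicolons, each of 7 numbers parted by spaces: the shift along the world's x, y, z in mm, then the turn, a rotation vector about the world's x, y, z in degrees, then the closure, from 0 (fully open) to 1 (shut). A call has 1 to 10 rows; each row is the pose to reach, as a shift and turn from the pose measured when the call began; what a row does not reach only later rows make up. A row lasts 1/12 s, in which the tool goes at most 41.7 mm and 7.16 degrees, less where a joint would pass 70% of its speed; a pose out of reach is approached as far as the arm can. A call with a gripper value outside its range is refused whole. The fingers move at their own pace and stop on an object; FORCE is the grip in N (left out, the last holds). Time passes only in rows, so rows that repeat a pose let the fingers close. It gives the time, the measured TCP pose, the force and the opening at its end, in the units of the state.
- get_obs(): the state, without advancing time (a new reading comes with each control period).
- camera(name): name is "side" or "top"; returns a dict with "img" (384x512x3 uint8, red, green, blue), "range_z" (384x512 float32, m along the optical axis (not along the pixel's ray), 0 where there is no reading), "fx", "fy", "cx", "cy" (pixels), "rvec" (rotation vector, rad) and "tvec" (3), from world to camera coordinates, as OpenCV has them. Camera axes: x right, y down, z forward; pixel columns grow to the right and rows downward; lengths in m; the calibration is good to about 2 mm. A picture is of the moment at which its call begins.
- hand_in(): hands the job in, once; it reports no verdict.
Trained networks look in the newest picture that a camera, given by its name, has taken for a name from the list of things; names that differ only in an ending like _2 or _b are one class to them, and where a whole thing is asked for, a point or a joint stands for the part that bears it (a point fixed in the world has none). Each returns a list of dicts, best first, with "conf" (0 to 1); they miss things now and then, are a little off and sometimes report something else, mostly with a low value. They report only what shows in the picture. A call takes as long as a camera call.
- masks_of(thing, camera): "mask" (384x512 bool, what is visible of it) and "extent" ([left, top, right, bottom] in pixels, round what is visible of it).
The state is a dict: "time_s": time; "qpos": joint angles; "joint_vel": joint speeds; "tau": joint torques, N m; "ee_pos": TCP position; "eef_rot": TCP orientation; "force": force on the tool from outside, world axes, zero at the start; "moment": the same for the moment, N m; "grip_width": finger opening in m.
Only numpy, scipy, OpenCV 4.12 (cv2) and the standard library are available. Lean on these libraries where they do the work, as an engineer would, in place of code of your own. Each camera call takes 0.05 s, during which the arm holds its last target.

## Working session

There is one attempt and no reset: what is moved stays moved. The work goes in short steps, Python scripts to look and compute and a shell command to move; the robot and the scene stay as the last step left them, time stands still between calls to the robot, and variables do not carry over. Pictures are saved under pics/ and viewed, and the job is handed in when it is done.

```bash
ls; mkdir -p pics
cat > h.py <<'E'
import numpy as np, cv2
from station import get_obs, camera, masks_of
def snap(n,f):
    c=camera(n); cv2.imwrite('pics/'+f,c['img'][:,:,::-1]); return c
def pts(c):
    R=cv2.Rodrigues(np.array(c['rvec'],float))[0]; t=np.array(c['tvec'],float).ravel()
    z=c['range_z'].astype(float); v,u=np.mgrid[:z.shape[0],:z.shape[1]]
    P=np.stack([(u-c['cx'])/c['fx']*z,(v-c['cy'])/c['fy']*z,z],-1)
    W=(P-t)@R; W[z==0]=np.nan; return W
E
python3 - <<'E'
from h import *
print(get_obs())
for n in('top','side'):
    c=snap(n,n+'0.png'); print(n,c['fx'],c['fy'],c['cx'],c['cy'],c['rvec'],c['tvec'])
    W=pts(c)
    np.save(n+'0.npy',W)
    for t in ['coupon1','stick1','tray','unit','drawer_handle','cup','flask','clamp','spanner']:
        for m in masks_of(t,n):
            p=W[m['mask']]; p=p[~np.isnan(p[:,0])]
            print(t,round(m['conf'],2),m['extent'],np.round(np.median(p,0),3) if len(p) else None, m['mask'].sum())
E
```

```text
pics
{'time_s': 0.0, 'qpos': array([-1.18158857e+00,  3.00493765e-01,  1.52156794e+00, -1.73904898e-05,
        1.32070809e+00, -6.65733306e-02]), 'joint_vel': array([-0.00075079, -0.00048369, -0.0002074 ,  0.00178761, -0.00026129,
       -0.00116917]), 'tau': array([-7.69614617e-04, -5.31814742e+01, -3.52738738e+01,  7.06952135e-02,
        2.44734687e-02, -1.14033664e-04]), 'ee_pos': array([ 0.24199745, -0.49360992,  0.20487946]), 'eef_rot': array([-1.57197198e+00,  6.15008967e-05, -2.68580729e+00]), 'force': array([ 0.20766849,  0.30347895, -0.19002493]), 'moment': array([-0.04577317, -0.01404891, -0.02366062]), 'grip_width': 0.09389645592615371}
top 357.4996462700859 357.4996462700859 257.9024988575217 193.99867459166185 [ 2.1659715  -2.18386759  0.11247716] [0.04996234 0.61394198 1.05239716]
coupon1 0.84 [168.7, 181.3, 196.1, 227.8] [0.584 0.277 0.013] 702
coupon1 0.58 [191.2, 227.8, 215.4, 275.6] [0.438 0.21  0.014] 722
stick1 0.19 [207.1, 134.2, 242.0, 170.6] [0.751 0.146 0.023] 512
tray 0.64 [236.1, 184.2, 285.6, 243.5] [0.543 0.039 0.005] 2456
unit 0.69 [303.3, 87.7, 411.9, 
[... 743 characters left out ...]
8, 160.7] [0.582 0.271 0.009] 454
coupon1 0.91 [168.8, 158.9, 216.6, 176.8] [0.433 0.203 0.009] 560
tray 0.94 [199.4, 186.6, 269.2, 223.1] [0.541 0.034 0.002] 2184
tray 0.35 [217.7, 143.7, 258.8, 158.6] [0.584 0.27  0.009] 444
unit 0.62 [254.1, 208.1, 447.6, 353.8] [ 0.743 -0.301  0.098] 21782
drawer_handle 0.69 [252.5, 218.6, 294.9, 349.6] [ 0.607 -0.266  0.074] 2026
drawer_handle 0.42 [301.0, 170.1, 336.4, 210.0] [0.761 0.003 0.07 ] 1281
cup 0.61 [299.4, 166.4, 335.5, 213.5] [0.761 0.003 0.07 ] 1254
flask 0.64 [273.0, 111.2, 296.8, 157.7] [0.733 0.232 0.072] 738
clamp 0.59 [283.6, 163.2, 314.9, 187.0] [0.735 0.16  0.017] 406
spanner 0.71 [213.5, 115.3, 252.7, 129.4] [0.575 0.466 0.004] 124
```

Run:
```python
import cv2,numpy as np
a=cv2.imread('pics/top0.png');b=cv2.imread('pics/side0.png')
cv2.imwrite('pics/top0c.png',cv2.resize(a[80:330,90:430],None,fx=2.3,fy=2.3,interpolation=cv2.INTER_CUBIC))
cv2.imwrite('pics/side0b.png',cv2.resize(b,None,fx=1.5,fy=1.5))
```

```text
(no output)
```

View pics/top0c.png

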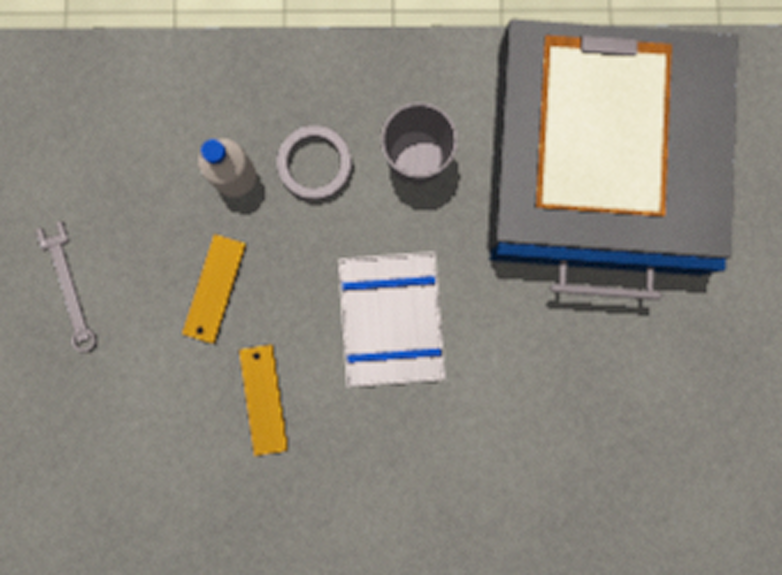

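View pics/side0b.png

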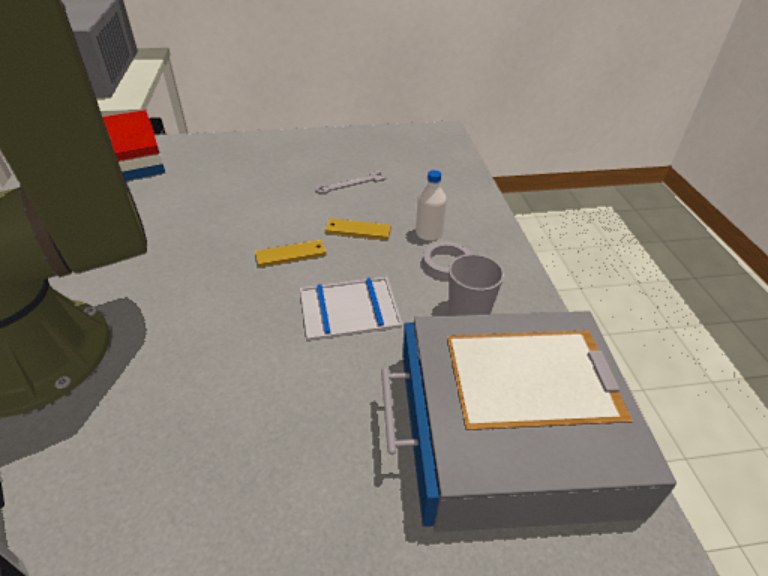

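View pics/top0.png

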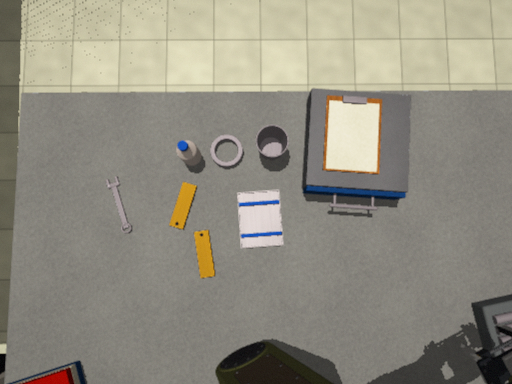

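```bash
cat >> h.py <<'E'
def raypts(c,uv,h):
    R=cv2.Rodrigues(np.array(c['rvec'],float))[0]; t=np.array(c['tvec'],float).ravel()
    uv=np.asarray(uv,float).reshape(-1,2)
    d=np.c_[(uv[:,0]-c['cx'])/c['fx'],(uv[:,1]-c['cy'])/c['fy'],np.ones(len(uv))]@R
    o=-R.T@t; s=(h-o[2])/d[:,2]; return o+d*s[:,None]
def rect(c,mask,h,minpx=30):
    """components of mask -> min area rects on plane z=h: centre, long, short, angle of long axis(deg)"""
    n,l,st,ce=cv2.connectedComponentsWithStats(mask.astype(np.uint8))
    o=[]
    for i in range(1,n):
        if st[i,4]<minpx: continue
        v,u=np.nonzero(l==i)
        q=np.concatenate([np.c_[u+a,v+b] for a in(-.5,.5) for b in(-.5,.5)])
        w=raypts(c,q,h)[:,:2]
        (x,y),(a,b),ang=cv2.minAreaRect((w*1000).astype(np.float32))
        m=raypts(c,np.c_[u,v],h)[:,:2]; e=np.cov(m.T); ev,E=np.linalg.eigh(e); pa=np.degrees(np.arctan2(E[1,1],E[0,1]))%180
        if a<b: a,b=b,a; ang+=90
        o.append((st[i,4],np.round(w.mean(0)*1000,1),np.round([x,y,a,b,ang%180,pa],1),st[i,:4]))
    return o
def hsv(c): return cv2.cvtColor(c['img'],cv2.COLOR_RGB2HSV)
def brass(c):
    H=hsv(c); return cv2.morphologyEx(((H[...,0]>15)&(H[...,0]<30)&(H[...,1]>150)).astype(np.uint8),cv2.MORPH_CLOSE,np.ones((3,3)))
def blue(c):
    H=hsv(c); return ((H[...,0]>100)&(H[...,0]<125)&(H[...,1]>150))
E
python3 - <<'E'
from h import *
for n in('top','side'):
    c=camera(n)
    print(n,'brass'); [print(*r) for r in rect(c,brass(c),.012)]
    print('blue'); [print(*r) for r in rect(c,blue(c),.014)]
    W=pts(c); B=brass(c)>0; 
    for m in masks_of('drawer_handle',n)[:1]:
        p=W[m['mask']]; p=p[(p[:,2]>.06)&(p[:,2]<.08)]; print('handle pts',len(p),np.round(np.percentile(p,[2,50,98],axis=0),3))
E
```

```text
top brass
664 [583.3 275.4] [583.5 275.3 142.8  48.6 162.9 162.8] [169 182  28  47]
684 [436.3 208.7] [436.6 208.7 142.5  47.8   8.7   8.7] [194 230  21  48]
blue
79 [769.2 278.1] [7.691e+02 2.778e+02 3.190e+01 3.110e+01 6.000e-01 4.460e+01] [178 141  10  10]
724 [ 619.5 -249.1] [ 619.1 -250.9  311.8   26.9   85.4   85.7] [304 186 101  13]
105 [588.6  43.8] [588.7  43.1 123.1  11.3  93.8  93.7] [239 201  40   5]
104 [493.4  33.9] [493.1  36.2 125.1  10.9  93.9  93.7] [241 232  41   5]
87 [ 96.8 569.3] [ 96.8 569.2  68.5  14.9  17.6  17.2] [ 75 362  10  22]
handle pts 292 [[ 0.567 -0.357  0.062]
 [ 0.579 -0.23   0.073]
 [ 0.619 -0.109  0.079]]
side brass
428 [583.5 266.2] [582.8 266.9 142.1  60.8 162.9 162.7] [217 146  44  14]
489 [436.9 200.7] [437.9 201.2 141.3  59.4   8.5   9.1] [171 160  46  18]
141 [890.1 -87.1] [853.7 -90.8 203.5  41.3 172.6 168.4] [318 221  80  12]
541 [ 809.9 -224.9] [ 821.8 -163.1  254.6  185.   175.5  161.2] [298 224 123  62]
blue
155 [ 82.7 561.5] [ 83.3 561.5  97.2  51.8  17.7  17.6] [ 82 110  28  10]
56 [795.4 459.1] [795.7 457.2  58.6  30.1  78.1  75.3] [286 114   8   8]
100 [589.4  35.1] [589.2  38.9 125.1  12.3  93.6  93.4] [245 186  11  31]
104 [494.3  29.1] [494.1  33.  126.5  11.8  93.5  93.7] [212 190   8  32]
1405 [ 622.  -230.3] [ 624.5 -198.7  353.5   28.7   85.4   84.8] [269 215  24 135]
handle pts 551 [[ 0.564 -0.375  0.061]
 [ 0.58  -0.259  0.07 ]
 [ 0.616 -0.126  0.079]]
```

Run:
```python
from h import *
for n in('top','side'):
    c=camera(n); W=pts(c)
    x,y,z=W[...,0],W[...,1],W[...,2]
    m=(x>.55)&(x<.595)&(y<-.1)&(y>-.36)&(z>.055)&(z<.09)
    p=W[m]; print(n,len(p))
    q=p[(p[:,0]<np.median(p[:,0])+.012)]
    a=np.polyfit(q[:,1],q[:,0],1); print(a,'ang',90-np.degrees(np.arctan(a[0])),'y',np.percentile(q[:,1],[1,50,99]),'z',np.percentile(q[:,2],[5,50,95]))
    # top of unit
    m=(z>.09)&(z<.11)&(x>.6)&(y<-.05)
    (cx,cy),s,an=cv2.minAreaRect((W[m][:,:2]*1000).astype(np.float32)); print('unit',cx,cy,s,an)
    m=(z>.08)&(z<.1)&blue(c)&(y<0)
    if m.sum()>5: print('front',cv2.minAreaRect((W[m][:,:2]*1000).astype(np.float32)))
    u,v=(c['cx'],c['cy'])
```

```text
top 212
[0.0632228  0.58841691] ang 86.38241538742008 y [-0.29467146 -0.22974731 -0.16094773] z [0.06994867 0.07372666 0.07771824]
unit 758.1990356445312 -244.20982360839844 (291.5235900878906, 301.58251953125) 85.63615417480469
front ((614.9764404296875, -232.4449462890625), (281.81610107421875, 14.269267082214355), 85.4596939086914)
side 372
[0.05920359 0.58632921] ang 86.61183927519399 y [-0.29894078 -0.24303983 -0.16367664] z [0.06735463 0.07062628 0.07297697]
unit 757.12646484375 -244.77386474609375 (291.95135498046875, 301.4796447753906) 85.51220703125
front ((614.5891723632812, -234.02499389648438), (283.38409423828125, 15.566046714782715), 85.53167724609375)
```

```bash
python3 -m jog '33 26 0 0 0 6 0.68; 66 52 0 0 0 12 0.68; 99 78 0 0 0 18 0.68; 132 104 0 0 0 24 0.68; 165 130 0 0 0 30 0.68; 198 156 -10 0 0 36 0.68; 231 182 -20 0 0 42 0.68; 264 208 -30 0 0 48 0.68; 297 234 -40 0 0 54 0.68; 331 264 -50 0 0 59.5 0.68' 30; python3 -m jog '0 0 0 0 0 0 0.68;0 0 0 0 0 0 0.68'
```

```text
time_s: 2.13
ee_pos: [0.5653, -0.2364, 0.1577]
eef_rot: [-1.571, -0.0, -1.642]
force: [0.2, -0.5, -0.4]
grip_width: 0.0315
time_s: 2.3
ee_pos: [0.5661, -0.2347, 0.1566]
eef_rot: [-1.572, 0.0, -1.639]
force: [-0.8, -0.6, 0.4]
grip_width: 0.03
```

```bash
python3 -m jog '7 5 0 0 0 0 0.68; 7 5 0 0 0 0 0.68; 7 5 -30 0 0 0 0.68; 7 5 -60 0 0 0 0.68; 7 5 -90 0 0 0 0.68; 7 5 -107 0 0 0 0.68; 7 5 -107 0 0 0 0.68; 7 5 -107 0 0 0 0.9; 7 5 -107 0 0 0 0.95; 7 5 -107 0 0 0 1' 30;  python3 -m jog '0 0 0 0 0 0 1;0 0 0 0 0 0 1'
```

```text
time_s: 3.13
ee_pos: [0.5738, -0.2303, 0.0516]
eef_rot: [-1.57, -0.001, -1.64]
force: [-0.3, 0.5, 0.9]
grip_width: 0.0137
time_s: 3.3
ee_pos: [0.5734, -0.2303, 0.0518]
eef_rot: [-1.57, -0.0, -1.64]
force: [-4.4, 0.7, -4.9]
grip_width: 0.0101
```

```bash
python3 -m jog '-15 1 0 0 0 0 1;-33 2.5 0 0 0 0 1;-53 4 0 0 0 0 1;-73 5.5 0 0 0 0 1;-93 7 0 0 0 0 1;-113 8.5 0 0 0 0 1;-133 10 0 0 0 0 1;-148 11.5 0 0 0 0 1;-156 12 0 0 0 0 1;-160 12.5 0 0 0 0 1' 30;  python3 -m jog '0 0 0 0 0 0 1;0 0 0 0 0 0 1'
```

```text
time_s: 4.13
ee_pos: [0.4127, -0.2176, 0.0518]
eef_rot: [-1.57, -0.0, -1.64]
force: [1.9, 0.5, -14.8]
grip_width: 0.0099
time_s: 4.3
ee_pos: [0.4128, -0.2176, 0.0518]
eef_rot: [-1.571, 0.0, -1.64]
force: [-1.5, 1.0, -10.3]
grip_width: 0.01
```

```bash
python3 -m jog '0 0 0 0 0 0 0.68;0 0 0 0 0 0 0.68;0 0 0 0 0 0 0.68;0 0 20 0 0 0 0.68;0 0 50 0 0 0 0.68;0 0 90 0 0 0 0.68;0 0 120 0 0 0 0.5;-20 40 130 0 0 0 0;-30 80 140 0 0 0 0;-40 120 140 0 0 0 0'
python3 - <<'E'
from h import *
a=snap('top','top1.png');b=snap('side','side1.png')
cv2.imwrite('pics/top1c.png',cv2.resize(a['img'][80:330,150:490,::-1],None,fx=2.3,fy=2.3,interpolation=cv2.INTER_CUBIC))
cv2.imwrite('pics/side1b.png',cv2.resize(b['img'][:,:,::-1],None,fx=1.5,fy=1.5))
E
```

```text
time_s: 5.13
ee_pos: [0.374, -0.1012, 0.1938]
eef_rot: [-1.567, -0.001, -1.642]
force: [1.4, 0.6, -0.2]
grip_width: 0.0534
```

View pics/top1c.png

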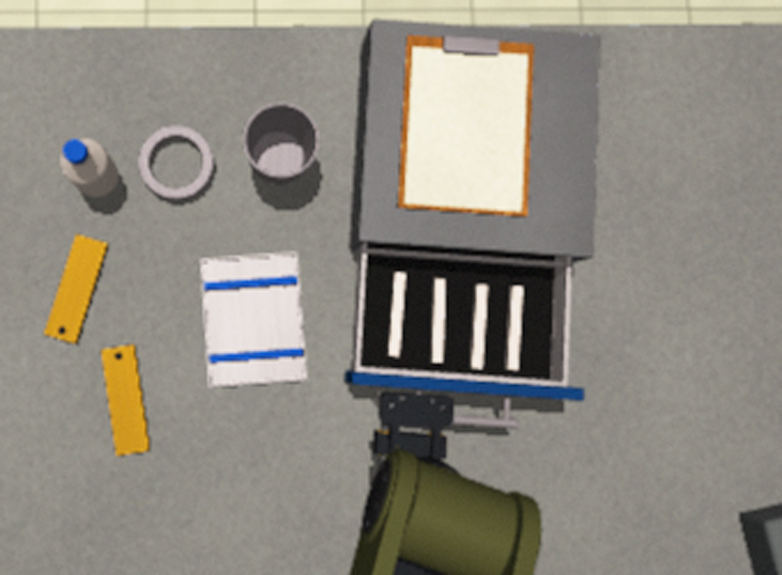

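View pics/side1b.png

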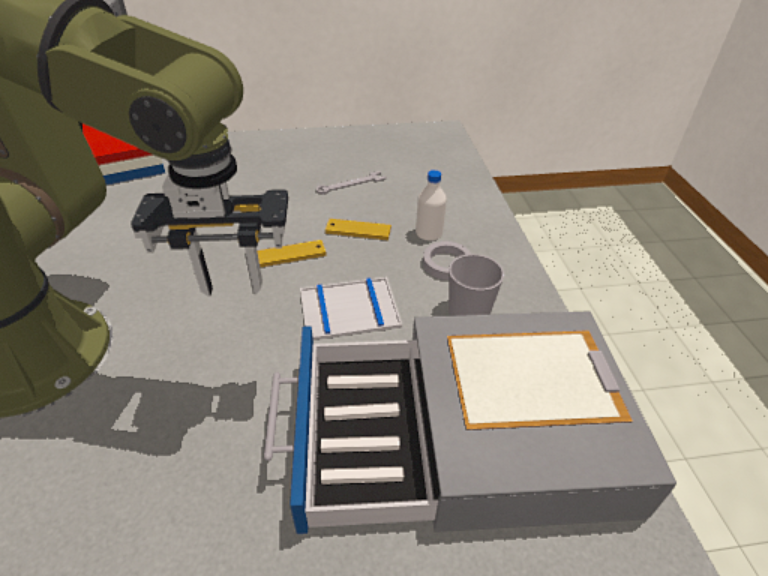

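```bash
python3 -m jog '5 20 0 0 0 7 0;10 40 0 0 0 14 0;15 62 0 0 0 21 0;20 84 0 0 0 28 0;25 106 0 0 0 35 0;30 128 0 0 0 42 0;35 150 0 0 0 49 0;40 172 0 0 0 56 0;45 194 0 0 0 63 0;50 216 0 0 0 70 0'; python3 -m jog '5 22 -5 0 0 7 0;8 45 -15 0 0 14 0;10 68 -30 0 0 21 0;12 92 -50 0 0 28 0;14 95 -75 0 0 34 0;14 95 -85 0 0 34 0;14 95 -85 0 0 34 0'
python3 - <<'E'
from h import *
for n in('top','side'):
    c=camera(n)
    print(n,'brass'); [print(*r) for r in rect(c,brass(c),.012)]
print(get_obs())
E
```

```text
time_s: 6.07
ee_pos: [0.4244, 0.1186, 0.1934]
eef_rot: [-1.567, -0.001, -0.409]
force: [0.5, 0.1, -1.2]
grip_width: 0.0937
time_s: 6.65
ee_pos: [0.4378, 0.213, 0.1065]
eef_rot: [-1.568, 0.002, 0.182]
force: [-0.8, -0.6, 0.1]
grip_width: 0.0942
top brass
660 [583.4 275.3] [583.5 275.4 142.8  48.3 163.  163.2] [170 182  27  47]
170 [487.3 213.9] [484.1 216.   47.5  46.2  99.   53.1] [194 230  16  15]
33 [383.3 184.7] [3.842e+02 1.850e+02 2.680e+01 1.510e+01 2.000e-01 1.880e+01] [210 267   5   9]
side brass
428 [583.5 266.2] [582.8 266.9 142.1  60.8 162.9 162.7] [217 146  44  14]
492 [436.5 200.6] [437.8 201.  140.2  59.6   8.9   9.2] [170 160  47  18]
695 [ 823.5 -194.2] [ 821.8 -162.7  254.7  186.3  175.5  175.1] [298 221 123  65]
{'time_s': 6.75, 'qpos': array([ 0.37497365,  0.26873858,  1.80171851,  0.00380714,  1.06853874,
       -1.37816702]), 'joint_vel': array([-2.78646054e-03, -2.27262595e-02, -1.09508538e-02, -6.06634799e-05,
        7.12756475e-04, -9.12392329e-03]), 'tau': array([ 4.36098156e-01, -4.48928332e+01, -2.98025537e+01,  1.42935180e-02,
       -5.34049433e-02, -4.15138481e-02]), 'ee_pos': array([0.43898906, 0.21308789, 0.10923197]), 'eef_rot': array([-1.56701988, -0.00190606,  0.1805123 ]), 'force': array([0.20856021, 1.0960134 , 0.77498654]), 'moment': array([ 0.1111293 , -0.08295423,  0.03862979]), 'grip_width': 0.09371994962796121}
```

```bash
python3 -m jog '-2 -4.5 -20 0 0 -1.6 0;-2 -4.5 -50 0 0 -1.6 0;-2 -4.5 -80 0 0 -1.6 0;-2 -4.5 -98 0 0 -1.6 0;-2 -4.5 -105 0 0 -1.6 0;-2 -4.5 -105 0 0 -1.6 0;-2 -4.5 -105 0 0 -1.6 0.3;-2 -4.5 -105 0 0 -1.6 0.6;-2 -4.5 -105 0 0 -1.6 0.8;-2 -4.5 -105 0 0 -1.6 0.8' 45; python3 -m jog '0 0 0 0 0 0 0.8;0 0 0 0 0 0 0.8;0 0 0 0 0 0 0.8'
```

```text
time_s: 7.58
ee_pos: [0.4376, 0.2088, 0.0053]
eef_rot: [-1.567, -0.004, 0.152]
force: [-0.7, 0.2, -0.4]
grip_width: 0.0708
time_s: 7.83
ee_pos: [0.4377, 0.2088, 0.0055]
eef_rot: [-1.567, -0.004, 0.152]
force: [-0.6, -0.4, -0.0]
grip_width: 0.0506
```

```bash
python3 -m jog '0 0 -2.5 0 0 0 0.45;0 0 -2.5 0 0 0 0.45;0 0 -2.5 0 0 0 0.45;0 0 -2.5 0 0 0 0.8;0 0 -2.5 0 0 0 0.8;0 0 -2.5 0 0 0 0.8;0 0 -2.5 0 0 0 0.8' 45; python3 -m jog '0 0 3 0 0 0 0.8;0 0 10 0 0 0 0.8;0 0 25 0 0 0 0.8;0 0 45 0 0 0 0.8;0 0 70 0 0 0 0.8;0 0 70 0 0 0 0.8'
python3 - <<'E'
from h import *
for n in('top','side'):
    c=snap(n,n+'2.png')
    print(n,'brass'); [print(*r) for r in rect(c,brass(c),.082)]
c=cv2.imread('pics/side2.png')[60:260,80:380];cv2.imwrite('pics/side2c.png',cv2.resize(c,None,fx=2.5,fy=2.5))
E
```

```text
time_s: 8.42
ee_pos: [0.4376, 0.209, 0.003]
eef_rot: [-1.566, -0.004, 0.152]
force: [-0.3, 2.3, -2.8]
grip_width: 0.0436
time_s: 8.92
ee_pos: [0.4394, 0.2096, 0.077]
eef_rot: [-1.565, -0.01, 0.152]
force: [0.5, 0.7, -5.6]
grip_width: 0.0436
top brass
662 [578.7 261. ] [578.8 261.1 133.7  45.5 162.9 163. ] [169 182  28  47]
167 [492.3 215.7] [488.6 215.8  47.6  41.   99.   89.6] [190 229  18  14]
side brass
630 [543.9 183.3] [542.1 189.2 198.1  70.8 164.7 160.7] [196 142  65  18]
219 [401.3 194.9] [402.  195.4  63.1  58.    8.8  18. ] [168 146  22  13]
694 [ 790.3 -240.7] [ 788.1 -212.6  228.5  166.9  175.6  175.6] [298 221 123  65]
```

View pics/side2c.png

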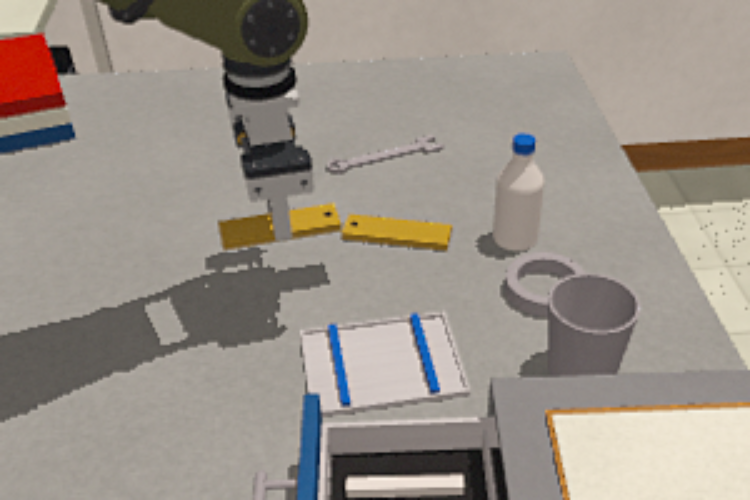

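```bash
python3 -m jog '10 -17 0 0 0 -1 0.8;25 -42 0 0 0 -2 0.8;40 -67 0 0 0 -3 0.8;55 -92 0 0 0 -4 0.8;70 -117 0 0 0 -5 0.8;85 -142 0 0 0 -5 0.8;97 -162 0 0 0 -5 0.8;102 -171 0 0 0 -5 0.8;102 -171 0 0 0 -5 0.8;102 -171 0 0 0 -5 0.8'; python3 -c "
from h import *
for n in('top','side'):
    c=snap(n,n+'3.png')
o=get_obs();print(o['ee_pos'],o['eef_rot'],o['grip_width'])
a=cv2.imread('pics/top3.png')[150:300,180:380];b=cv2.imread('pics/side3.png')[100:250,150:350];cv2.imwrite('pics/m3.png',cv2.resize(np.vstack([a,b]),None,fx=2,fy=2))"
```

```text
time_s: 9.85
ee_pos: [0.5387, 0.038, 0.0715]
eef_rot: [-1.566, -0.002, 0.064]
force: [-0.1, 0.3, -6.2]
grip_width: 0.0434
[0.53882697 0.03880549 0.07218368] [-1.56599534 -0.00353084  0.06580249] 0.043623327465285154
```

View pics/m3.png

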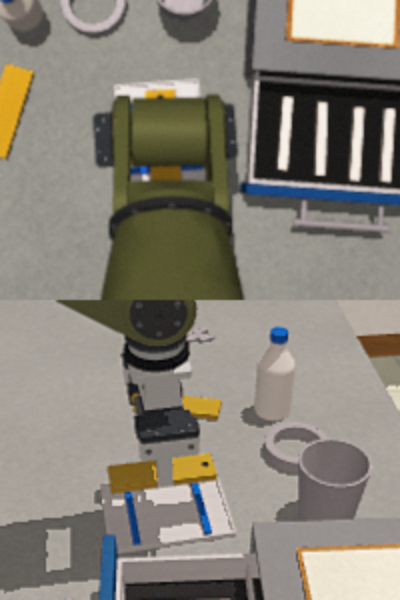

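```bash
python3 -m jog '2.5 0 -15 0 0 0 0.8;2.5 0 -30 0 0 0 0.8;2.5 0 -42 0 0 0 0.8;2.5 0 -50 0 0 0 0.8;2.5 0 -54 0 0 0 0.8;2.5 0 -55 0 0 0 0.8;2.5 0 -55 0 0 0 0.8;2.5 0 -55 0 0 0 0.8'; python3 -c "
from h import *
o=get_obs();print(o['ee_pos'],o['eef_rot'],o['grip_width'],o['force'])"
```

```text
time_s: 10.62
ee_pos: [0.5416, 0.0389, 0.0176]
eef_rot: [-1.566, -0.004, 0.066]
force: [0.2, -0.2, -6.0]
grip_width: 0.0436
[0.54156867 0.03889405 0.0175898 ] [-1.56604994 -0.0042535   0.0658991 ] 0.043626367131224746 [ 0.21230726 -0.19613128 -6.04836352]
```

```bash
python3 -m jog '0 0 -0.7 0 0 0 0.8;0 0 -1.5 0 0 0 0.8;0 0 -1.5 0 0 0 0.8'; python3 -m jog '0 0 0 0 0 0 0.5;0 0 0 0 0 0 0.4;0 0 0 0 0 0 0.4;0 0 0 0 0 0 0.35;0 0 2 0 0 0 0.3;0 0 20 0 0 0 0.2;0 0 50 0 0 0 0.2;0 0 90 0 0 0 0.3;-10 -20 110 0 0 0 0.5;-20 -50 110 0 0 0 0.5'
```

```text
time_s: 10.87
ee_pos: [0.542, 0.0389, 0.017]
eef_rot: [-1.566, -0.005, 0.066]
force: [-3.6, 0.7, 3.5]
grip_width: 0.0433
time_s: 11.7
ee_pos: [0.5238, -0.0104, 0.1318]
eef_rot: [-1.567, -0.013, 0.069]
force: [1.5, -0.7, 1.4]
grip_width: 0.0587
```

Run:
```python
from h import *
a=[]
for n in('top','side'):
    c=snap(n,n+'4.png'); W=pts(c); H=hsv(c)
    x,y,z=W[...,0],W[...,1],W[...,2]
    g=(H[...,2]>185)&(x>.44)&(x<.62)&(y<-.11)&(y>-.36)&(z<.045)
    print(n); [print(*r) for r in rect(c,g,.031,20)]
    for m in masks_of('stick1',n)[:6]:
        p=W[m['mask']]; print(round(m['conf'],2),np.round(np.nanmedian(p,0),3), m['extent'])
    a.append(c['img'][130:300,180:430,::-1])
    print('brass'); [print(*r) for r in rect(c,brass(c),.026)]
cv2.imwrite('pics/m4.png',cv2.resize(np.vstack(a),None,fx=1.75,fy=1.75))
```

```text
top
107 [ 560.7 -150.6] [ 552.4 -150.5   99.3   15.1  178.5  177.4] [321 198   5  33]
163 [ 535.7 -201.9] [ 537.  -202.1  111.7   16.7  176.1  176.2] [338 201   6  37]
165 [ 529.  -255.3] [ 529.  -255.5  109.7   17.2  173.9  174.2] [355 204   7  36]
162 [ 526.8 -301.6] [ 527.2 -301.6  111.8   16.6  174.4  174.4] [371 204   6  37]
0.61 [ 0.527 -0.299  0.032] [369.4, 204.5, 378.3, 242.9]
0.58 [ 0.537 -0.199  0.032] [335.8, 202.9, 344.1, 237.1]
0.56 [ 0.567 -0.15   0.033] [319.2, 198.1, 325.4, 232.8]
0.51 [ 0.533 -0.253  0.032] [356.8, 201.6, 361.7, 239.5]
brass
661 [582.5 272.5] [582.5 272.4 141.   47.8 163.2 163.1] [170 182  27  47]
172 [587.9  43.7] [582.8  40.3  54.6  42.5 179.5 156.5] [253 196  14  18]
side
226 [ 544.9 -149.1] [ 545.1 -149.2  110.2   16.6  174.8  174.8] [218 250  47   6]
262 [ 537.4 -203.4] [ 537.8 -203.4  111.1   16.4  176.4  176.5] [216 269  50   8]
300 [ 529.  -256.5] [ 529.5 -256.5  109.8   16.   174.4  174.5] [214 291  52   8]
347 [ 525.9 -302.5] [ 527.2 -302.6  110.4   15.6  174.3  174.2] [214 312  55   8]
0.97 [ 0.531 -0.258  0.029] [209.7, 292.0, 265.6, 302.5]
0.81 [ 0.544 -0.151  0.028] [216.1, 249.4, 267.5, 259.4]
0.72 [ 0.523 -0.304  0.029] [215.8, 310.6, 270.4, 321.1]
brass
188 [617.4 239.7] [607.3 240.2  84.2  59.1 162.9 134.6] [236 147  25  13]
655 [541.  30.] [541.8  30.9 140.6  55.3   4.3   4.2] [207 192  52  19]
703 [ 817.7 -203.7] [ 815.1 -172.7  249.6  182.4  175.4  174. ] [298 221 123  65]
```

View pics/m4.png

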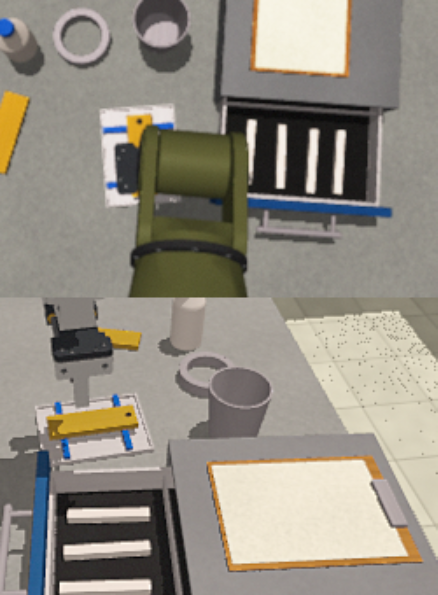

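```bash
python3 -m jog '3 -20 0 0 0 -2 0.57;7 -50 0 0 0 -5 0.57;11 -80 0 0 0 -7 0.57;15 -110 0 0 0 -9 0.57;21 -130 0 0 0 -9 0.57;21 -139 -10 0 0 -9 0.57;21 -139 -30 0 0 -9 0.57;21 -139 -50 0 0 -9 0.57;21 -139 -50 0 0 -9 0.57;21 -139 -50 0 0 -9 0.57'; python3 -c "
from h import *
o=get_obs();print(o['ee_pos'],o['eef_rot'],o['grip_width'],o['force'],o['qpos'])"
```

```text
time_s: 12.73
ee_pos: [0.5425, -0.1493, 0.0761]
eef_rot: [-1.565, -0.003, -0.091]
force: [0.4, 0.1, 1.3]
grip_width: 0.0404
[ 0.54245534 -0.14928106  0.07605866] [-1.56526629 -0.00304318 -0.09144101] 0.04038748665739991 [0.42452427 0.06497779 1.26045332] [-0.33658855  0.46449867  1.61524992  0.00699537  1.06024445 -1.81936576]
```

```bash
python3 -m jog '2.5 0 -20 0 0 0 0.57;2.5 0 -40 0 0 0 0.57;2.5 0 -52 0 0 0 0.57;2.5 0 -56 0 0 0 0.57;2.5 0 -56 0 0 0 0.57;2.5 0 -56 0 0 0 0.8;2.5 0 -56 0 0 0 0.95;2.5 0 -56 0 0 0 0.95;2.5 0 -56 0 0 0 0.95;2.5 0 -56 0 0 0 0.95' 25; python3 -m jog '0 0 0 0 0 0 0.95; 0 0 0 0 0 0 0.95'
```

```text
time_s: 13.57
ee_pos: [0.5452, -0.1494, 0.0206]
eef_rot: [-1.565, -0.004, -0.092]
force: [-1.3, 1.3, 3.5]
grip_width: 0.0135
time_s: 13.73
ee_pos: [0.5453, -0.1494, 0.0208]
eef_rot: [-1.566, -0.004, -0.092]
force: [-0.0, -0.2, -1.5]
grip_width: 0.0139
```

```bash
python3 -m jog '0 0 5 0 0 0 0.95;0 0 20 0 0 0 0.95;0 0 45 0 0 0 0.95;0 0 75 0 0 0 0.95;0 10 100 0 0 -7 0.95;5 30 105 0 0 -14 0.95;10 55 105 0 0 -21 0.95;15 80 105 0 0 -28 0.95;20 105 105 0 0 -35 0.95;25 130 105 0 0 -42 0.95'; python3 -m jog '3 20 0 0 0 -7 0.95;7 35 0 0 0 -14 0.95;12 50 0 0 0 -21 0.95;16 60 -10 0 0 -28 0.95;20 64 -25 0 0 -35 0.95;20 64 -35 0 0 -39 0.95;20 64 -40 0 0 -39 0.95;20 64 -40 0 0 -39 0.95';python3 -c "
from h import *
o=get_obs();print(o['ee_pos'],o['eef_rot'],o['grip_width'],o['force'],o['qpos'])
a=[]
for n in('top','side'): a.append(snap(n,n+'5.png')['img'][130:300,150:400,::-1])
cv2.imwrite('pics/m5.png',cv2.resize(np.vstack(a),None,fx=1.75,fy=1.75))"
```

```text
time_s: 14.57
ee_pos: [0.5704, -0.0183, 0.1263]
eef_rot: [-1.565, -0.004, -0.831]
force: [0.5, -0.1, 0.3]
grip_width: 0.0137
time_s: 15.23
ee_pos: [0.5898, 0.0457, 0.0854]
eef_rot: [-1.567, -0.004, -1.509]
force: [-0.3, -0.2, -1.5]
grip_width: 0.0137
[0.58980626 0.04570377 0.08538585] [-1.56721303 -0.00436778 -1.50888478] 0.013686832038214735 [-0.32866585 -0.20246299 -1.45638715] [ 0.01735333  0.50925922  1.52216329 -0.00470176  1.10640024 -0.04246813]
```

View pics/m5.png

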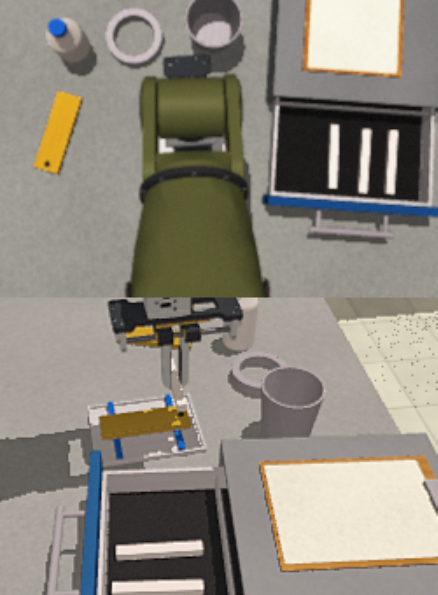

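```bash
python3 -m jog '0 -4 -15 0 0 0 0.95;0 -4 -30 0 0 0 0.95;0 -4 -42 0 0 0 0.95;0 -4 -50 0 0 0 0.95;0 -4 -54 0 0 0 0.95;0 -4 -54.5 0 0 0 0.95;0 -4 -54.5 0 0 0 0.95'; python3 -m jog '0 0 -0.5 0 0 0 0.95;0 0 -1 0 0 0 0.95;0 0 -1 0 0 0 0.95'
```

```text
time_s: 15.92
ee_pos: [0.5908, 0.0416, 0.0328]
eef_rot: [-1.564, -0.004, -1.509]
force: [-0.9, 0.5, -0.6]
grip_width: 0.0136
time_s: 16.17
ee_pos: [0.5909, 0.0416, 0.0322]
eef_rot: [-1.564, -0.005, -1.509]
force: [-0.0, 0.2, -0.4]
grip_width: 0.0135
```

```bash
python3 -m jog '-1 0 -1 0 0 0 0.95;-1 0 -2.5 0 0 0 0.95;-1 0 -2.5 0 0 0 0.95'; python3 -m jog '0 0 -0.5 0 0 0 0.95;0 0 -1 0 0 0 0.95;0 0 -1 0 0 0 0.95'
```

```text
time_s: 16.42
ee_pos: [0.5899, 0.0416, 0.0297]
eef_rot: [-1.564, -0.004, -1.509]
force: [-0.4, -0.1, -0.2]
grip_width: 0.0133
time_s: 16.67
ee_pos: [0.59, 0.0417, 0.0296]
eef_rot: [-1.563, -0.005, -1.509]
force: [-5.4, -1.3, 11.2]
grip_width: 0.0137
```

```bash
python3 -m jog '0 0 0.5 0 0 0 0.8;0 0 0.5 0 0 0 0.7;0 0 0.5 0 0 0 0.65;0 0 3 0 0 0 0.65;0 0 25 0 0 0 0.65;0 0 55 0 0 0 0.57;0 -5 85 0 0 5 0.57;0 -25 100 0 0 12 0.57;-5 -50 100 0 0 19 0.57;-10 -80 100 0 0 26 0.57'; python3 -m jog '-8 -30 0 0 0 7 0.57;-16 -60 0 0 0 14 0.57;-24 -90 0 0 0 21 0.57;-30 -120 0 0 0 28 0.57;-36 -140 0 0 0 35 0.57;-42 -155 0 0 0 42 0.57;-43 -165 0 0 0 49 0.57;-43 -165 -10 0 0 56 0.57;-43 -165 -30 0 0 57 0.57;-43 -165 -50 0 0 57 0.57'
python3 - <<'E'
from h import *
o=get_obs();print(o['ee_pos'],o['eef_rot'],o['grip_width'])
a=[]
for n in('top','side'):
    c=snap(n,n+'6.png'); W=pts(c); H=hsv(c)
    a.append(c['img'][130:300,150:400,::-1])
    x,y,z=W[...,0],W[...,1],W[...,2]
    g=(H[...,2]>185)&(H[...,1]<60)&(x>.44)&(x<.65)&(y<.12)&(y>-.06)&(z>.027)
    print(n); [print(*r) for r in rect(c,g,.040,20)]
    g=(H[...,2]>185)&(x>.44)&(x<.62)&(y<-.11)&(y>-.36)&(z<.045)
    [print(*r) for r in rect(c,g,.031,20)]
    print('brass'); [print(*r) for r in rect(c,brass(c),.026)]
cv2.imwrite('pics/m6.png',cv2.resize(np.vstack(a),None,fx=1.75,fy=1.75))
E
```

```text
time_s: 17.5
ee_pos: [0.5803, -0.0385, 0.1309]
eef_rot: [-1.562, -0.006, -1.047]
force: [0.2, -0.8, 0.4]
grip_width: 0.0402
time_s: 18.33
ee_pos: [0.5375, -0.2039, 0.0808]
eef_rot: [-1.562, -0.007, -0.051]
force: [0.9, -0.3, 0.4]
grip_width: 0.0407
[ 0.53754903 -0.20392773  0.08083601] [-1.5621783  -0.00723458 -0.0510529 ] 0.04066395658678938
top
174 [590.2  40.9] [589.9  41.4 111.3  18.9  93.5  93.3] [241 198  37   8]
brass
662 [582.4 272.5] [582.6 272.5 141.   47.9 162.9 163. ] [169 182  28  47]
44 [604.3  41.4] [604.   40.1  42.5  12.2  89.5  94.1] [253 196  14   4]
510 [526.5  36. ] [526.8  36.1 112.6  45.3   3.7   3.7] [253 205  17  37]
side
140 [ 562.3 -205.5] [ 558.5 -204.7   69.4   16.4  176.6  179.2] [235 269  31   7]
153 [ 555.5 -259.1] [ 555.7 -259.3   57.3   15.8  175.6  175.1] [239 291  27   7]
178 [ 552.4 -305.2] [ 552.2 -305.5   60.1   14.9  172.3  174.3] [239 312  30   7]
brass
146 [487.8  26.4] [488.8  27.   54.5  34.8  87.7  94.8] [207 197  13  14]
700 [ 817.5 -203.5] [ 815.1 -172.6  249.4  182.2  175.5  175. ] [298 221 123  65]
```

View pics/m6.png

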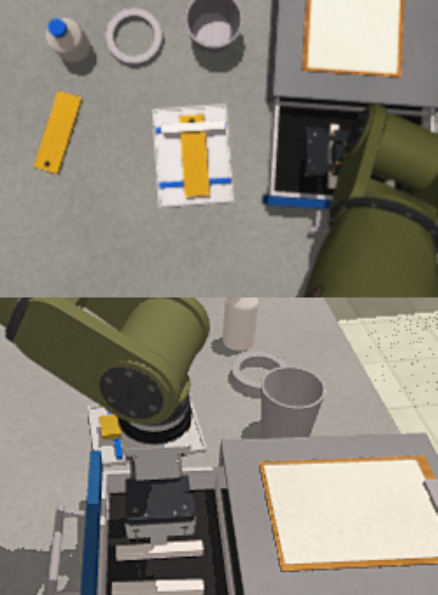

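```bash
python3 -m jog '0 1 -20 0 0 -0.8 0.57;0 1 -40 0 0 -0.8 0.57;0 1 -55 0 0 -0.8 0.57;0 1 -62 0 0 -0.8 0.57;0 1 -62 0 0 -0.8 0.57;0 1 -62 0 0 -0.8 0.8;0 1 -62 0 0 -0.8 0.95;0 1 -62 0 0 -0.8 0.95;0 1 -62 0 0 -0.8 0.95;0 1 -62 0 0 -0.8 0.95' 25; python3 -m jog '0 0 0 0 0 0 0.95; 0 0 0 0 0 0 0.95'
```

```text
time_s: 19.27
ee_pos: [0.5365, -0.2026, 0.0173]
eef_rot: [-1.561, -0.003, -0.067]
force: [0.1, -3.9, 6.4]
grip_width: 0.0139
time_s: 19.43
ee_pos: [0.5365, -0.2027, 0.0176]
eef_rot: [-1.561, -0.003, -0.067]
force: [0.9, 0.2, 0.3]
grip_width: 0.0138
```

```bash
python3 -m jog '0 0 5 0 0 0 0.95;0 0 20 0 0 0 0.95;0 0 45 0 0 0 0.95;0 0 75 0 0 0 0.95;0 10 105 0 0 -7 0.95;-3 30 112 0 0 -14 0.95;-6 55 112 0 0 -21 0.95;-9 85 112 0 0 -28 0.95;-13 115 112 0 0 -35 0.95;-17 145 112 0 0 -42 0.95'; python3 -m jog '-5 25 0 0 0 -7 0.95;-10 50 0 0 0 -14 0.95;-16 70 0 0 0 -21 0.95;-20 85 -10 0 0 -28 0.95;-25 92 -25 0 0 -35 0.95;-26 92 -40 0 0 -40 0.95;-26 92 -50 0 0 -40 0.95;-26 92 -50 0 0 -40 0.95';python3 -c "
from h import *
o=get_obs();print(o['ee_pos'],o['eef_rot'],o['grip_width'],o['force'],o['qpos'])
a=[]
for n in('top','side'): a.append(snap(n,n+'7.png')['img'][130:300,150:400,::-1])
cv2.imwrite('pics/m7.png',cv2.resize(np.vstack(a),None,fx=1.75,fy=1.75))"
```

```text
time_s: 20.27
ee_pos: [0.5189, -0.0563, 0.1299]
eef_rot: [-1.561, -0.003, -0.806]
force: [0.7, -0.4, -0.6]
grip_width: 0.0135
time_s: 20.93
ee_pos: [0.492, 0.0358, 0.0783]
eef_rot: [-1.564, -0.003, -1.501]
force: [-0.4, 0.6, -0.3]
grip_width: 0.0139
[0.49195618 0.03575359 0.07829208] [-1.56398753 -0.00261891 -1.50138129] 0.013899868686407114 [-0.40258422  0.64446169 -0.26475246] [-5.45184693e-04  3.22322113e-01  1.81485840e+00 -2.54318487e-03
  9.97438382e-01 -6.85970223e-02]
```

View pics/m7.png

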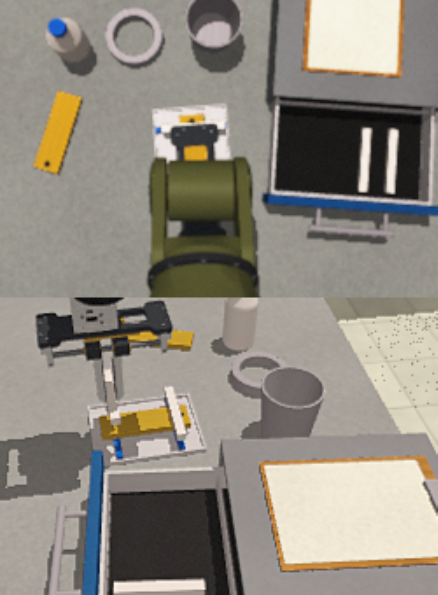

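```bash
python3 -m jog '1.5 0 -15 0 0 0 0.95;1.5 0 -30 0 0 0 0.95;1.5 0 -42 0 0 0 0.95;1.5 0 -48 0 0 0 0.95;1.5 0 -50 0 0 0 0.95;1.5 0 -50 0 0 0 0.95'; python3 -m jog '0 0 -1 0 0 0 0.95;0 0 -1.5 0 0 0 0.95;0 0 -1.5 0 0 0 0.95'
```

```text
time_s: 21.53
ee_pos: [0.4949, 0.0353, 0.0306]
eef_rot: [-1.561, -0.003, -1.501]
force: [0.7, -0.4, 0.3]
grip_width: 0.0138
time_s: 21.78
ee_pos: [0.4952, 0.0353, 0.0296]
eef_rot: [-1.56, -0.003, -1.501]
force: [-0.0, -0.2, 0.0]
grip_width: 0.0137
```

```bash
python3 -m jog '-1 0 -1 0 0 0 0.95;-1 0 -2 0 0 0 0.95;-1 0 -3 0 0 0 0.95;-1 0 -3 0 0 0 0.95'; python3 -m jog '0 0 -0.5 0 0 0 0.95;0 0 -1 0 0 0 0.95;0 0 -1 0 0 0 0.95'
```

```text
time_s: 22.12
ee_pos: [0.4941, 0.0353, 0.0264]
eef_rot: [-1.56, -0.003, -1.501]
force: [0.1, 0.3, -1.2]
grip_width: 0.0136
time_s: 22.37
ee_pos: [0.4942, 0.0354, 0.0262]
eef_rot: [-1.56, -0.003, -1.501]
force: [-6.0, -1.0, 13.9]
grip_width: 0.0138
```

```bash
python3 -m jog '0 0 0.5 0 0 0 0.8;0 0 0.5 0 0 0 0.7;0 0 0.5 0 0 0 0.65;0 0 3 0 0 0 0.65;0 0 25 0 0 0 0.65;0 0 55 0 0 0 0.5;0 10 85 0 0 5 0.3;5 35 100 0 0 12 0;10 65 100 0 0 19 0;18 95 100 0 0 26 0'; python3 -m jog '8 30 0 0 0 7 0;16 60 0 0 0 14 0;24 90 0 0 0 21 0;32 115 0 0 0 28 0;40 130 0 0 0 35 0;50 138 -5 0 0 42 0;60 143 -15 0 0 43 0;70 143 -25 0 0 43 0;72 143 -30 0 0 43 0;72 143 -30 0 0 43 0'
python3 - <<'E'
from h import *
o=get_obs();print(o['ee_pos'],o['eef_rot'],o['grip_width'])
a=[]
for n in('top','side'):
    c=snap(n,n+'8.png'); W=pts(c); H=hsv(c)
    a.append(c['img'][130:300,150:400,::-1])
    x,y,z=W[...,0],W[...,1],W[...,2]
    g=(H[...,2]>185)&(H[...,1]<60)&(x>.44)&(x<.65)&(y<.12)&(y>-.06)&(z>.027)
    print(n); [print(*r) for r in rect(c,g,.040,20)]
    print('brass'); [print(*r) for r in rect(c,brass(c),.026)]
    print('brass'); [print(*r) for r in rect(c,brass(c),.012)]
cv2.imwrite('pics/m8.png',cv2.resize(np.vstack(a),None,fx=1.75,fy=1.75))
E
```

```text
time_s: 23.2
ee_pos: [0.5126, 0.1314, 0.1277]
eef_rot: [-1.558, -0.004, -1.042]
force: [-0.1, 0.5, 0.4]
grip_width: 0.0627
time_s: 24.03
ee_pos: [0.5842, 0.274, 0.0961]
eef_rot: [-1.56, -0.002, -0.292]
force: [-0.7, -0.2, -0.6]
grip_width: 0.094
[0.58416813 0.27396128 0.09609108] [-1.5595518  -0.0017609  -0.29227745] 0.09402580435189138
top
173 [590.2  40.7] [589.9  41.4 111.3  18.9  93.5  93.3] [241 198  37   8]
179 [494.8  31.3] [494.9  30.8 110.5  21.3  92.   94.5] [245 230  37   8]
brass
145 [633.6 257. ] [632.6 257.7  48.4  36.1  72.8  73.8] [181 182  16  13]
42 [604.5  41.5] [604.   40.1  42.5  12.2  89.5  94.4] [253 196  14   4]
367 [541.5  36.7] [541.6  37.   82.9  45.2   3.8   4.1] [253 205  16  27]
63 [478.7  32.6] [478.9  33.7  45.   14.9  89.5  93.9] [255 237  15   5]
brass
145 [635.2 259.7] [634.2 260.3  49.   36.6  72.8  73.8] [181 182  16  13]
42 [605.7  41.4] [605.2  40.   43.   12.3  89.5  94.4] [253 196  14   4]
367 [541.9  36.5] [542.   36.8  83.9  45.8   3.8   4.1] [253 205  16  27]
63 [478.3  32.3] [478.5  33.5  45.6  15.1  89.5  93.9] [255 237  15   5]
side
133 
[... 205 characters left out ...]
 [217 146  44  14]
375 [542.9  30.4] [543.2  30.8  81.4  54.7   3.6   3.2] [218 193  31  16]
36 [606.  35.] [605.7  35.5  49.6  11.7  92.7  93.2] [253 192   6  12]
69 [480.   26.4] [479.7  27.1  54.7  17.   92.6  94.1] [207 197   7  14]
696 [ 817.9 -204.1] [ 815.1 -172.7  249.4  182.3  175.5  175.9] [298 221 123  65]
brass
426 [583.5 266.3] [582.8 266.9 142.1  60.8 162.9 162.8] [217 146  44  14]
375 [543.9  44.7] [544.2  45.1  83.1  55.9   3.6   3.2] [218 193  31  16]
36 [608.3  49.4] [608.   49.9  50.6  12.   92.7  93.2] [253 192   6  12]
69 [479.7  40.6] [479.4  41.3  55.8  17.3  92.6  94.1] [207 197   7  14]
696 [ 824.7 -194.8] [ 821.8 -162.7  254.6  186.1  175.5  175.9] [298 221 123  65]
```

View pics/m8.png

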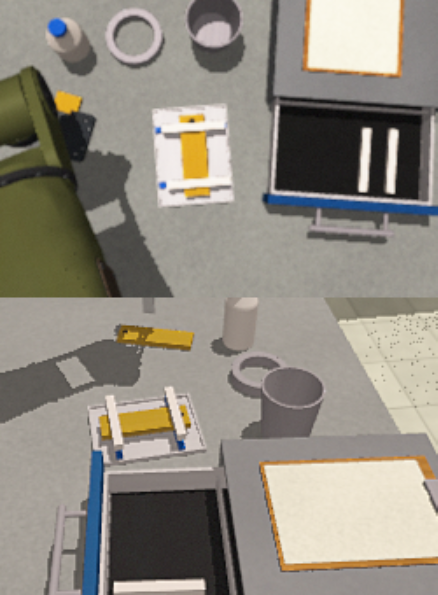

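```bash
python3 -m jog '-1 0 -25 0 0 0 0;-1 0 -55 0 0 0 0;-1 0 -80 0 0 0 0.2;-1 0 -90 0 0 0 0.35;-1 0 -91 0 0 0 0.4;-1 0 -91 0 0 0 0.4;-1 0 -91 0 0 0 0.4'; python3 -m jog '0 0 0 0 0 0 0.4;0 0 0 0 0 0 0.4'
```

```text
time_s: 24.72
ee_pos: [0.5842, 0.2746, 0.009]
eef_rot: [-1.556, -0.006, -0.292]
force: [0.1, -0.4, -0.5]
grip_width: 0.0637
time_s: 24.88
ee_pos: [0.585, 0.2749, 0.0109]
eef_rot: [-1.555, -0.008, -0.292]
force: [-1.0, -0.4, 0.5]
grip_width: 0.0569
```

```bash
python3 -m jog '-1.5 -0.5 -4 -0.7 0.7 0 0.4;-1.5 -0.5 -8 -0.7 0.7 0 0.4;-1.5 -0.5 -9 -0.7 0.7 0 0.4;-1.5 -0.5 -9 -0.7 0.7 0 0.4;-1.5 -0.5 -9 -0.7 0.7 0 0.4'
```

```text
time_s: 25.3
ee_pos: [0.5834, 0.2744, 0.0016]
eef_rot: [-1.57, 0.001, -0.292]
force: [-0.0, -0.2, 1.1]
grip_width: 0.0566
```

```bash
python3 -m jog '0 0 1 0 0 0 0.6;0 0 1 0 0 0 0.8;0 0 1 0 0 0 0.8;0 0 1 0 0 0 0.8;0 0 1 0 0 0 0.8;0 0 1 0 0 0 0.8;0 0 1 0 0 0 0.8' 45;python3 -m jog '0 0 3 0 0 0 0.8;0 0 10 0 0 0 0.8;0 0 25 0 0 0 0.8;0 0 45 0 0 0 0.8;0 0 70 0 0 0 0.8;0 0 90 0 0 0 0.8;0 0 90 0 0 0 0.8'
```

```text
time_s: 25.88
ee_pos: [0.5836, 0.2746, 0.0028]
eef_rot: [-1.57, 0.0, -0.292]
force: [0.5, 4.6, 0.2]
grip_width: 0.0433
time_s: 26.47
ee_pos: [0.585, 0.275, 0.0972]
eef_rot: [-1.566, -0.004, -0.292]
force: [1.6, 1.0, -6.4]
grip_width: 0.0434
```

```bash
python3 -m jog '-3 -15 0 0 0 2 0.8;-8 -45 0 0 0 5 0.8;-14 -75 0 0 0 9 0.8;-19 -105 0 0 0 13 0.8;-25 -135 0 0 0 17 0.8;-30 -165 0 0 0 20.4 0.8;-36 -195 0 0 0 20.4 0.8;-41 -220 0 0 0 20.4 0.8;-43 -234 0 0 0 20.4 0.8;-43 -237 0 0 0 20.4 0.8';python3 -m jog '0 0 -3 0 0 0 0.8; 0 0 -3 0 0 0 0.8'; python3 -c "
from h import *
o=get_obs();print(o['ee_pos'],o['eef_rot'],o['grip_width'],o['force'])
a=[]
for n in('top','side'): a.append(snap(n,n+'9.png')['img'][130:300,150:400,::-1])
cv2.imwrite('pics/m9.png',cv2.resize(np.vstack(a),None,fx=1.75,fy=1.75))"
```

```text
time_s: 27.3
ee_pos: [0.5409, 0.0356, 0.0961]
eef_rot: [-1.567, -0.002, 0.061]
force: [-1.1, -0.3, -6.1]
grip_width: 0.0437
time_s: 27.47
ee_pos: [0.5403, 0.0357, 0.0917]
eef_rot: [-1.567, 0.0, 0.061]
force: [0.0, 0.8, -7.5]
grip_width: 0.0432
[0.54026717 0.03571353 0.09169307] [-1.56661055e+00  1.84624544e-04  6.10901686e-02] 0.04322085060320997 [ 6.48628936e-03  8.41370395e-01 -7.51820072e+00]
```

View pics/m9.png

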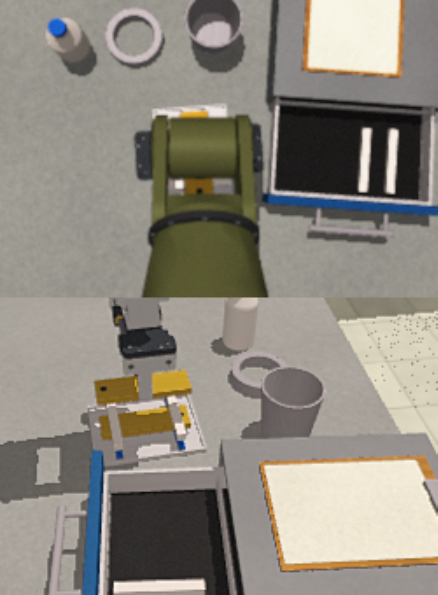

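```bash
python3 -m jog '1 2 -12 0 0 0 0.8;1 2 -25 0 0 0 0.8;1 2 -36 0 0 0 0.8;1 2 -43 0 0 0 0.8;1 2 -45 0 0 0 0.8;1 2 -45 0 0 0 0.8'; python3 -m jog '0 0 -1 0 0 0 0.8;0 0 -2 0 0 0 0.8;0 0 -3 0 0 0 0.8;0 0 -3 0 0 0 0.8'
```

```text
time_s: 28.07
ee_pos: [0.5414, 0.0386, 0.0467]
eef_rot: [-1.566, 0.0, 0.062]
force: [0.9, 0.2, -6.9]
grip_width: 0.0434
time_s: 28.4
ee_pos: [0.5415, 0.0385, 0.0438]
eef_rot: [-1.566, 0.0, 0.062]
force: [-0.9, -0.5, -6.7]
grip_width: 0.0434
```

```bash
python3 -m jog '0 0 -0.7 0 0 0 0.8;0 0 -1.4 0 0 0 0.8;0 0 -1.4 0 0 0 0.8'
```

```text
time_s: 28.65
ee_pos: [0.5417, 0.0385, 0.0428]
eef_rot: [-1.567, -0.001, 0.062]
force: [-0.8, -0.3, -2.5]
grip_width: 0.0433
```

```bash
python3 -m jog '0 0 -0.7 0 0 0 0.8;0 0 -0.7 0 0 0 0.8'; python3 -m jog '0 0 0 0 0 0 0.5;0 0 0 0 0 0 0.45;0 0 0 0 0 0 0.35;0 0 0 0 0 0 0.3;0 0 2 0 0 0 0.25;0 0 20 0 0 0 0.25;0 0 50 0 0 0 0.25;0 0 85 0 0 0 0.3;-30 -20 95 0 0 -7 0.5;-60 -50 95 0 0 -14 0.68'
```

```text
time_s: 28.82
ee_pos: [0.5418, 0.0385, 0.0427]
eef_rot: [-1.567, -0.001, 0.062]
force: [-4.7, -0.1, 4.5]
grip_width: 0.0433
time_s: 29.65
ee_pos: [0.4832, -0.0103, 0.1405]
eef_rot: [-1.566, -0.006, -0.184]
force: [-0.1, -2.0, 0.3]
grip_width: 0.0559
```

```bash
python3 -m jog '-10 -25 0 0 0 -7 0.68;-20 -50 0 0 0 -14 0.68;-30 -75 0 0 0 -21 0.68;-40 -100 0 0 0 -28 0.68;-50 -130 0 0 0 -35 0.68;-60 -160 0 0 0 -42 0.68;-70 -185 0 0 0 -49 0.68;-70 -207 0 0 0 -56 0.68;-70 -207 0 0 0 -63 0.68;-70 -207 0 0 0 -70 0.68';  python3 -m jog '0 0 0 0 0 -7 0.68;0 0 0 0 0 -14 0.68;0 0 0 0 0 -14 0.68'
python3 - <<'E'
from h import *
o=get_obs();print(o['ee_pos'],o['eef_rot'],o['grip_width'])
a=[]
for n in('top','side'):
    c=snap(n,n+'10.png'); W=pts(c); H=hsv(c)
    a.append(c['img'][130:300,150:400,::-1])
    x,y,z=W[...,0],W[...,1],W[...,2]
    g=(H[...,2]>185)&(H[...,1]<60)&(x>.44)&(x<.65)&(y<.12)&(y>-.06)&(z>.027)
    print(n); [print(*r) for r in rect(c,g,.040,20)]
    print('brass'); [print(*r) for r in rect(c,brass(c),.052)]
    m=(brass(c)>0)&(x<.65)&(y<.15)&(y>-.05); print('pile z',np.nanmedian(z[m]))
    m=(x>.36)&(x<.43)&(y<-.1)&(y>-.36)&(z>.06)&(z<.08); p=W[m]; print('bar',len(p),np.round(np.percentile(p,[5,50,95],axis=0),3) if len(p) else '')
cv2.imwrite('pics/m10.png',cv2.resize(np.vstack(a),None,fx=1.75,fy=1.75))
E
```

```text
time_s: 30.48
ee_pos: [0.413, -0.2185, 0.1407]
eef_rot: [-1.566, -0.006, -1.414]
force: [-0.1, 0.4, 0.5]
grip_width: 0.03
time_s: 30.73
ee_pos: [0.413, -0.2186, 0.1408]
eef_rot: [-1.565, -0.006, -1.665]
force: [-0.1, 0.7, 0.5]
grip_width: 0.0302
[ 0.41302455 -0.21861677  0.14080644] [-1.56549538 -0.00639996 -1.66511354] 0.03021090171361854
top
50 [592.7   2. ] [592.4   2.2  33.8  17.5  96.7  96.7] [267 198  11   6]
52 [588.3  78.4] [588.3  78.9  35.5  17.4  97.7  94. ] [241 200  12   6]
57 [498.  -6.] [498.1  -6.1  37.4  16.7  97.6  96.8] [270 230  12   6]
47 [492.4  71.2] [492.4  70.8  31.6  16.4  96.6  98.4] [245 232  10   6]
brass
667 [540.3  36.7] [540.6  36.9 140.5  45.6   3.3   3.8] [253 195  17  48]
pile z 0.05356035002591814
bar 135 [[ 0.41  -0.238  0.071]
 [ 0.418 -0.194  0.074]
 [ 0.425 -0.152  0.077]]
side
21 [586.6  82.6] [586.7  82.6  22.6  15.6  95.   86. ] [244 181   6   5]
43 [ 5.918e+02 -5.000e-01] [592.1  -0.6  36.8  16.5  92.5  90.3] [249 199   7  10]
brass
740 [554.4  19.7] [557.4  19.1 113.4  80.6   3.4  16.4] [219 185  40  25]
57 [420.9  13.6] [419.9   9.1  32.5  28.4  89.5 155.7] [181 200  11   8]
47 [338.1 -38.2] [332.3 -47.2  42.4  41.8  82.9 136.5] [143 217  17  13]
700 [ 804.7 -220.7] [ 802.5 -191.3  239.9  175.3  175.5  175. ] [298 221 123  65]
pile z 0.049093292282751444
bar 311 [[ 0.407 -0.284  0.067]
 [ 0.415 -0.242  0.071]
 [ 0.423 -0.18   0.073]]
```

View pics/m10.png

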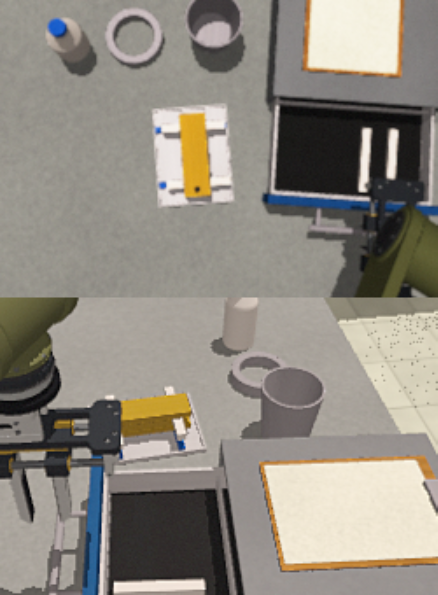

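```bash
python3 -m jog '0.5 1 -20 0 0 1 0.68;0.5 1 -45 0 0 1 0.68;0.5 1 -70 0 0 1 0.68;0.5 1 -85 0 0 1 0.68;0.5 1 -89 0 0 1 0.68;0.5 1 -89 0 0 1 0.68;0.5 1 -89 0 0 1 0.9;0.5 1 -89 0 0 1 1;0.5 1 -89 0 0 1 1;0.5 1 -89 0 0 1 1' 30;  python3 -m jog '0 0 0 0 0 0 1;0 0 0 0 0 0 1'
```

```text
time_s: 31.67
ee_pos: [0.414, -0.2178, 0.0527]
eef_rot: [-1.564, -0.007, -1.637]
force: [-1.3, -0.2, 5.3]
grip_width: 0.0098
time_s: 31.83
ee_pos: [0.414, -0.2178, 0.0528]
eef_rot: [-1.564, -0.007, -1.636]
force: [0.6, -0.3, -1.1]
grip_width: 0.0103
```

```bash
python3 -m jog '12 -1 0 0 0 0 1;30 -2.5 0 0 0 0 1;50 -4 0 0 0 0 1;70 -5.5 0 0 0 0 1;90 -7 0 0 0 0 1;110 -8.5 0 0 0 0 1;130 -10 0 0 0 0 1;145 -11 0 0 0 0 1;153 -12 0 0 0 0 1;157 -12.3 0 0 0 0 1' 30;  python3 -m jog '0 0 0 0 0 0 1;0 0 0 0 0 0 1'
```

```text
time_s: 32.67
ee_pos: [0.5716, -0.2302, 0.0528]
eef_rot: [-1.564, -0.007, -1.636]
force: [-2.4, -1.1, 2.4]
grip_width: 0.0102
time_s: 32.83
ee_pos: [0.5714, -0.2302, 0.0528]
eef_rot: [-1.564, -0.007, -1.636]
force: [1.1, -1.2, -1.0]
grip_width: 0.0101
```

Almost shut; push on until the stop is felt.

```bash
python3 -m jog '1.5 -0.1 0 0 0 0 1;3 -0.2 0 0 0 0 1;3 -0.2 0 0 0 0 1'; python3 -m jog '1 0 0 0 0 0 1;2 -0.1 0 0 0 0 1;2 -0.1 0 0 0 0 1'
```

```text
time_s: 33.08
ee_pos: [0.5735, -0.2303, 0.0528]
eef_rot: [-1.566, -0.007, -1.636]
force: [-6.1, -0.5, 3.0]
grip_width: 0.0099
time_s: 33.33
ee_pos: [0.5735, -0.2303, 0.0527]
eef_rot: [-1.571, -0.006, -1.637]
force: [-15.0, 0.0, 8.7]
grip_width: 0.0099
```

```bash
python3 -m jog '0 0 0 0 0 0 0.8;0 0 0 0 0 0 0.68;0 0 0 0 0 0 0.68;0 0 0 0 0 0 0.68;0 0 20 0 0 0 0.68;0 0 50 0 0 0 0.68;0 0 90 0 0 0 0.68;-30 0 110 0 0 0 0.5;-70 -20 120 0 0 0 0.3;-110 -40 120 0 0 0 0'; python3 -m jog '-30 -30 0 0 0 0 0;-60 -60 0 0 0 0 0;-90 -90 0 0 0 0 0;-110 -110 0 0 0 0 0;-110 -110 0 0 0 0 0;-110 -110 0 0 0 0 0;-110 -110 0 0 0 0 0;-110 -110 0 0 0 0 0'
python3 - <<'E'
from h import *
a=[]
for n in('top','side'):
    c=snap(n,n+'11.png'); W=pts(c); H=hsv(c)
    a.append(c['img'][80:300,130:430,::-1])
    x,y,z=W[...,0],W[...,1],W[...,2]
    print(n,'brass'); [print(*r) for r in rect(c,brass(c),.052)]
    m=(brass(c)>0)&(x<.65)&(y<.15)&(y>-.05); print('pile z',np.nanmedian(z[m]))
    m=(z>.08)&(z<.1)&blue(c)&(y<0)
    print('front',cv2.minAreaRect((W[m][:,:2]*1000).astype(np.float32)))
    m=(x>.55)&(x<.595)&(y<-.1)&(y>-.36)&(z>.055)&(z<.09)
    q=W[m]; q=q[q[:,0]<np.median(q[:,0])+.012]; b=np.polyfit(q[:,1],q[:,0],1); print('bar',b, b[0]*-.23+b[1])
    for t in('cup','flask','clamp','spanner'):
        for k in masks_of(t,n)[:1]: print(t,np.round(np.nanmedian(W[k['mask']],0),3))
cv2.imwrite('pics/m11.png',cv2.resize(np.vstack(a),None,fx=1.35,fy=1.35))
E
```

```text
time_s: 34.17
ee_pos: [0.4697, -0.2671, 0.1749]
eef_rot: [-1.567, -0.008, -1.634]
force: [1.4, -2.3, -1.0]
grip_width: 0.0466
time_s: 34.83
ee_pos: [0.3605, -0.3764, 0.1749]
eef_rot: [-1.567, -0.008, -1.633]
force: [0.3, -0.2, 0.6]
grip_width: 0.0938
top brass
677 [539.9  36.7] [540.5  36.7 140.7  46.    3.3   3.5] [253 195  17  48]
pile z 0.053523452460741194
front ((615.1446533203125, -232.20333862304688), (281.2559509277344, 13.733841896057129), 85.40827941894531)
bar [0.05428528 0.58713448] 0.5746488651593955
cup [0.777 0.004 0.036]
flask [0.729 0.242 0.104]
clamp [0.749 0.146 0.023]
spanner [0.592 0.472 0.009]
side brass
936 [540.5  19.9] [543.2  18.2 141.8  80.6   3.4   5.9] [206 185  53  26]
700 [ 805.  -221.4] [ 802.6 -191.2  239.7  175.2  175.6  175.5] [298 221 123  65]
123 [ 338.5 -183.4] [ 337.9 -183.8   56.4   16.3  175.5  177.3] [134 267  27   7]
46 [ 198.8 -246.9] [ 198.2 -245.8   49.7   17.9  126.7  117.8] [ 63 299  14  16]
pile z 0.04918335011767637
front ((615.1756591796875, -235.01161193847656), (282.7769775390625, 15.64090633392334), 85.50357818603516)
bar [0.05838991 0.58672987] 0.5733001935289187
cup [0.761 0.    0.069]
flask [0.535 0.019 0.023]
clamp [0.738 0.164 0.017]
spanner [0.592 0.471 0.004]
```

View pics/m11.png

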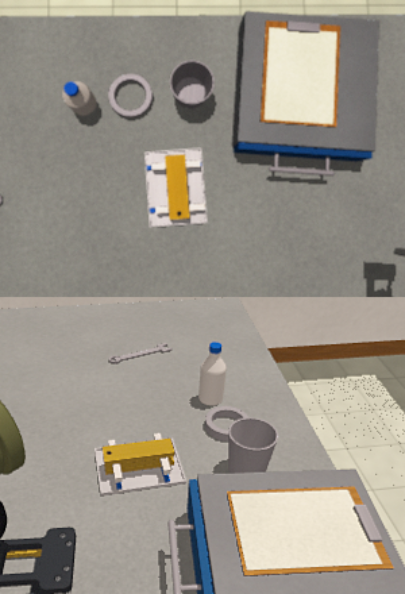

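```bash
python3 -c "
from station import hand_in
print(hand_in())"
```

```text
the job is handed in; nothing more can be done
None
```

I stacked the coupons, shut the drawer and handed the job in at about 35 s on the robot's clock. Only two coupons were present, so the pile is one coupon on the ribs, two sticks over the ribs, and the second coupon on top. The two spare sticks stayed in the drawer.

**Last checks:**
- **Top coupon:** centred at about (540.5, 36.7) mm, against a tray centre of about (541, 38.5) mm. It lies at 3.4° against the tray's 3.75°, and its top face reads 53.5 mm high from the top camera (nominal 52 mm).
- **Lower coupon:** its centre reads within about 2 mm of the tray centre and in line with it. I measured this before the top coupon went on, and its ends were partly hidden by the sticks.
- **Sticks:** within about 2 mm of straight above their ribs and 1° of square. The near one sits about 4 mm sideways. I measured these before the top coupon went on too.
- **Drawer:** pushed until the stop was felt at 15 N. The handle is back within 1 mm of its starting position, and both cameras see the front where it began.
- **Bystanders:** cup, bottle, ring clamp and spanner are where they were, to within measuring error (under 10 mm).

**Readings that disagreed:**
- The side camera gave the coupon height as 49 mm, because its colour mask includes the coupons' side faces.
- The side camera's last bottle detection was false: it reported the pile. The top camera and the final picture show the bottle in place.

No coupon moved on its own and the grip did not slip.

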